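Dry-fit four turned rollers in their bearing stands

ROBOT

A 7-joint arm with a two-finger parallel gripper is mounted at the origin on a cart in front of the work surface, level with it; the furniture and walls round the work are solid. World frame = base frame: x ahead of the robot, y to its left, z up, the work surface at z = 0. Lengths are in m, angles in rad, forces in N, time in s.
With the tool pointing down it reaches from about 0.4 to 0.9 m from the base axis. Payload 5.6 kg.
Tool frame: the origin (TCP) lies on the centre line of the jaws, within the pads' length; the fingertips stand 22 mm ahead of it and the grasp point (between the pads) lies 3 mm ahead of it; z points along the fingers, y is the line along which they close (so a half turn about z gives the same grasp; the last joint's range is limited). The gripper opens to 92 mm and grips with 3 to 60 N. Pads are 20 mm wide; open, the fingers measure 128 mm over their backs; the gripper's body (75 mm by 189 mm) begins 69 mm behind the grasp point.
Start: joints at [1.121, 0.468, -0.012, 1.603, 0.006, 1.071, -0.056], TCP at [0.257, -0.597, 0.237] pointing down, gripper open.
Joint ranges: [-2.53, 2.53], [-0.31, 2.02], [-1.57, 1.55], [0.28, 2.44], [-1.29, 4.43], [0.15, 1.84], [-2.92, 2.92]. Speed limits (rad/s): [2.57, 2.57, 3.14, 3.14, 3.14, 3.14, 3.14].

INTERFACE

Orientations are given as [roll, pitch, yaw] about the fixed x, y, z axes, in that order (R = Rz(yaw) Ry(pitch) Rx(roll)).
In Python, from station import r gives the robot as it stands.
- The arm moves only by the tool drive_tool, never from a script. Its argument "deltas" is a list of rows, each a list of 3 entries, a list of its own where there are three numbers: the shift along the tool's x, y, z in a scale on which 1.0 is 60 cm, then the turn, a rotation vector about the tool's x, y, z in a scale on which 1.0 is 90 degrees, then the closure, from -1 (fully open) to 1 (shut). A call has 1 to 8 rows; each row is the pose to reach, as a shift and turn from the pose commanded when the call began, along the tool's axes at that moment; what a row does not reach only later rows make up. A row lasts 1/10 s, in which the tool goes at most 50 mm and 8.59 degrees, less where a joint would pass 70% of its speed; a pose out of reach is approached as far as the arm can. Shift and turn numbers lie between -1 and 1, and a call with a number outside is refused. A call with a gripper value outside its range is refused whole. The fingers move at their own pace and stop on an object; "newtons" is the grip in N (left out, the last holds). Time passes only in rows, so rows that repeat a pose let the fingers close. It gives the time, the measured TCP pose, the force, the opening and the grip force at its end, in the units of the state.
- r.observe(): the state, without advancing time (a new reading comes with each control period).
- r.snapshot(name): name is "side" or "top" or "wrist"; returns the picture (400x640x3 uint8, red, green, blue); there is no depth.
- r.camera_info(name): a dict with "intrinsics" (3x3 intrinsics, pixels), "k1" (the pictures are not rectified: a ray, as slopes to the right and down, at radius r is drawn at 1 + k1 r^2 times it, then the intrinsics apply), "rvec" (rotation vector, rad) and "tvec" (3), from world to camera coordinates, as OpenCV has them; the wrist camera has in their place "T_tool_cam" (4x4, takes a point from camera to tool coordinates, whose origin is the TCP and whose axes are the flange's). Camera axes: x right, y down, z forward; pixel columns grow to the right and rows downward; lengths in m; the calibration is good to about 2 mm. A picture is of the moment at which its call begins: read the wrist's pose just before it. camera_info takes no time and is no camera call.
- r.sign_off(): hands the job in; it is judged then, once.
The state is a dict: "time": time; "joint_positions": joint angles; "dq": joint speeds; "effort": joint torques, N m; "tcp_pos": TCP position; "eef_rot": TCP orientation; "force": force on the tool from outside, world axes, zero at the start; "ft_torque": the same for the moment, N m; "gripper_width": opening from 0.0 (shut) to 1.0 (fully open); "finger_force": force on a finger pad.
Only numpy, scipy, OpenCV 4.12 (cv2) and the standard library are available. Lean on these libraries where they do the work, as an engineer would, in place of code of your own. Each camera call takes 0.05 s, during which the arm holds its last target. There are 200 camera calls.

TASK

Lay each of the four turned rollers in the bearing stand that was made for it, ready for the caps: the journals must be as thick as the seats they lie in, and the drum must fill the space between the uprights with only a little end play. Both journals have to rest right down in their seats, and the glue bottle and the bench dog stay standing where they are.

Things in the scene. Friction and masses are not known exactly. Their poses are not given: they have to be found in the camera images.
- roller_short_thick: loose turned wooden roller, about 115 g, lying on the 9 mm thick board: short drum 44 mm in diameter and 42 mm long, with a thick journal 30 mm in diameter and 30 mm long at each end (102 mm overall). Origin at the centre of the drum, on its axis; x runs along the roller (either end may go either way; it may have rolled about x). Grip it across the drum.
- stand_short_thick: fixed bearing stand for short drum, thick journals: base 94x80x14 mm; two uprights 60 mm high, 18 thick, 76 wide, 54 mm apart, each with an open half-round brass-lined seat 32 mm wide, 45 degree lead-in above it. Origin: centre of underside; x along the bearing axis, which is 50 mm above; z up. Open at the +y and -y sides. A seated roller's origin is 49 to 50 mm above this one.
- roller_long_thin: loose turned wooden roller, about 100 g, lying on the 9 mm thick board: long drum 44 mm in diameter and 76 mm long, with a thin journal 16 mm in diameter and 30 mm long at each end (136 mm overall). Origin at the centre of the drum, on its axis; x runs along the roller (either end may go either way; it may have rolled about x). Grip it across the drum.
- stand_long_thin: fixed bearing stand for long drum, thin journals: base 128x80x14 mm; two uprights 60 mm high, 18 thick, 76 wide, 88 mm apart, each with an open half-round brass-lined seat 18 mm wide, 45 degree lead-in above it. Origin: centre of underside; x along the bearing axis, which is 50 mm above; z up. Open at the +y and -y sides. A seated roller's origin is 49 to 50 mm above this one.
- roller_short_thin: loose turned wooden roller, about 70 g, lying on the 9 mm thick board: short drum 44 mm in diameter and 42 mm long, with a thin journal 16 mm in diameter and 30 mm long at each end (102 mm overall). Origin at the centre of the drum, on its axis; x runs along the roller (either end may go either way; it may have rolled about x). Grip it across the drum.
- stand_short_thin: fixed bearing stand for short drum, thin journals: base 94x80x14 mm; two uprights 60 mm high, 18 thick, 76 wide, 54 mm apart, each with an open half-round brass-lined seat 18 mm wide, 45 degree lead-in above it. Origin: centre of underside; x along the bearing axis, which is 50 mm above; z up. Open at the +y and -y sides. A seated roller's origin is 49 to 50 mm above this one.
- roller_long_thick: loose turned wooden roller, about 155 g, lying on the 9 mm thick board: long drum 44 mm in diameter and 76 mm long, with a thick journal 30 mm in diameter and 30 mm long at each end (136 mm overall). Origin at the centre of the drum, on its axis; x runs along the roller (either end may go either way; it may have rolled about x). Grip it across the drum.
- stand_long_thick: fixed bearing stand for long drum, thick journals: base 128x80x14 mm; two uprights 60 mm high, 18 thick, 76 wide, 88 mm apart, each with an open half-round brass-lined seat 32 mm wide, 45 degree lead-in above it. Origin: centre of underside; x along the bearing axis, which is 50 mm above; z up. Open at the +y and -y sides. A seated roller's origin is 49 to 50 mm above this one.
- glue_bottle: bystander: loose wood-glue bottle standing on the bench at the left of the board, about 60 mm across and 182 mm high. Origin at the centre of its underside, z up.
- bench_dog: bystander: loose brass bench dog (a stepped pin) standing on the bench at the right of the board, 24 mm in diameter and 70 mm high. Origin at the centre of its underside, z up.

How it is judged:
By the outcome, as a careful person would: the job done as asked, in the order asked, and still so for the second after the job is handed in, with the robot touching nothing.
It also fails if it takes over 99 s, if anything falls off the work surface, if the arm or the gripper's body presses on something with over 40 N, if the wrist force passes 120 N, or if a joint passes its speed limit or range.

## Working session

There is one attempt and no reset: what is moved stays moved. The work goes in short steps, Python scripts to look and compute and a tool call to move; the robot and the scene stay as the last step left them, time stands still between calls to the robot, and variables do not carry over. Pictures are saved under pics/ and viewed, at most 14 in all, crops included, and the job is handed in when it is done.

Besides the shell and the picture viewer there is one more tool, called after "Emit:" as name(argument=value, ...), one argument or row to a line, values as JSON. drive_tool: Moves the arm, as the interface text tells. Its arguments: {"type":"object","properties":{"deltas":{"type":"array"},"newtons":{"type":"number"}},"required":["deltas"]}

```bash
ls; mkdir -p pics
python3 - <<'E'
from station import r
import cv2
print(r.observe())
for n in("side","top"):
    im=r.snapshot(n); cv2.imwrite(f"pics/{n}0.png",im[:,:,::-1]); print(n,r.camera_info(n))
print(r.camera_info("wrist"))
E
```

```text
pics
{'time': 0.0, 'joint_positions': array([ 1.12098497,  0.4683787 , -0.01159939,  1.60359721,  0.00599171,
        1.0713598 , -0.05626959]), 'dq': array([ 0.0004431 , -0.00022159, -0.00015939, -0.00138941,  0.00041443,
        0.00177776,  0.00014627]), 'effort': array([ 2.64886994e-04, -5.20573711e+01, -1.23965344e-02, -2.43747854e+01,
       -5.66622696e-02,  1.73107535e-02,  1.62539523e-04]), 'tcp_pos': array([ 0.25692647, -0.59649872,  0.23565024]), 'eef_rot': array([-3.13988796e+00,  1.14636387e-04,  4.06770720e-01]), 'force': array([-0.74126496, -0.48323303, -0.40982996]), 'ft_torque': array([ 0.05930933, -0.00261819,  0.00015804]), 'finger_force': 0.0, 'gripper_width': 1.0028314628674468}
side {'intrinsics': array([[366.01895711,   0.        , 312.97728847],
       [  0.        , 366.01895711, 200.34138177],
       [  0.        ,   0.        ,   1.        ]]), 'k1': -0.08625451268291702, 'rvec': array([ 2.27361442, -0.24758437,  0.10419317]), 'tvec': array([-0.49946172,  0.11454295,  0.88591456])}
top {'intrinsics': array([[391.55769845,   0.        , 317.20671174],
       [  0.        , 391.55769845, 201.62948175],
       [  0.        ,   0.        ,   1.        ]]), 'k1': -0.04885756530755385, 'rvec': array([ 2.21599842, -2.17158715,  0.09064981]), 'tvec': array([-0.00625093,  0.50025393,  1.07886436])}
{'intrinsics': array([[350.03666803,   0.        , 320.68872526],
       [  0.        , 350.03666803, 198.50091043],
       [  0.        ,   0.        ,   1.        ]]), 'k1': 0.016881845920434454, 'T_tool_cam': array([[-5.72497503e-04, -9.55617983e-01, -2.94608116e-01,
         8.44767093e-02],
       [ 9.99999531e-01, -3.16922414e-04, -9.15251351e-04,
         7.19853012e-04],
       [ 7.81262735e-04, -2.94608502e-01,  9.55617717e-01,
        -1.47459932e-01],
       [ 0.00000000e+00,  0.00000000e+00,  0.00000000e+00,
         1.00000000e+00]])}
```

View pics/top0.png

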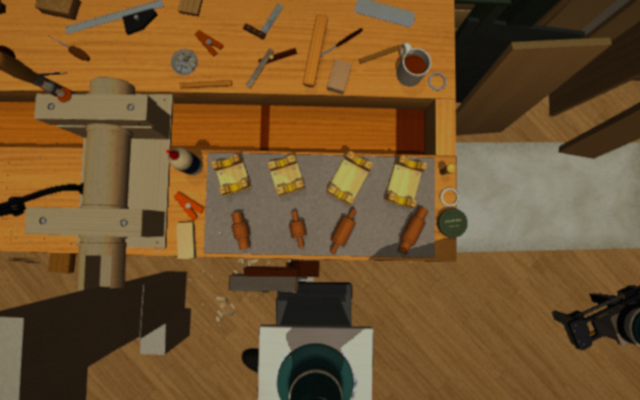

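View pics/side0.png

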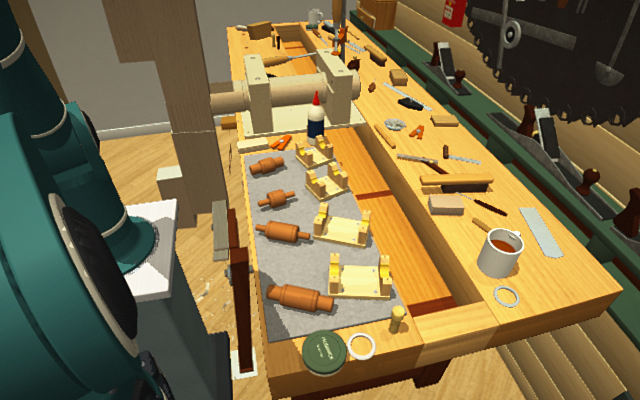

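The top view shows four rollers (row ~230, columns 240, 298, 343, 413) and their stands (row ~175, columns 232, 286, 350, 405). The bottle is at (188,160) and the dog at (447,168). The side view agrees.

```bash
cat > h.py <<'E'
import numpy as np, cv2
from scipy.spatial.transform import Rotation as Ro
from station import r
def cam(name, st=None):
    c=r.camera_info(name)
    if name=="wrist":
        T=c["T_tool_cam"]; R=Ro.from_euler("xyz",st["eef_rot"]).as_matrix()
        return c["intrinsics"],c["k1"],R@T[:3,:3],R@T[:3,3]+st["tcp_pos"]
    W=cv2.Rodrigues(c["rvec"])[0]
    return c["intrinsics"],c["k1"],W.T,-W.T@c["tvec"]
def rays(C,px):
    K,k1,R,o=C
    u=cv2.undistortPoints(np.float64(px).reshape(-1,1,2),K,np.array([k1,0,0,0.])).reshape(-1,2)
    return np.c_[u,np.ones(len(u))]@R.T
def plane(C,px,z):
    d=rays(C,px); return C[3]+d*((z-C[3][2])/d[:,2])[:,None]
def proj(C,P):
    K,k1,R,o=C; q=(np.atleast_2d(P)-o)@R
    return cv2.projectPoints(q,np.zeros(3),np.zeros(3),K,np.array([k1,0,0,0.]))[0].reshape(-1,2)
def tri(Cs,pxs):
    A=np.zeros((3,3));b=np.zeros(3);L=[]
    for C,p in zip(Cs,pxs):
        d=rays(C,[p])[0];d/=np.linalg.norm(d);M=np.eye(3)-np.outer(d,d);A+=M;b+=M@C[3];L.append((M,C[3]))
    X=np.linalg.solve(A,b); return X,max(np.linalg.norm(M@(X-o)) for M,o in L)
def shot(name,fn):
    st=r.observe(); im=r.snapshot(name); cv2.imwrite(f"pics/{fn}.png",im[:,:,::-1]); np.savez(f"pics/{fn}.npz",t=st["tcp_pos"],e=st["eef_rot"])
    return cam(name,st),im
def load(fn,name="wrist"):
    d=np.load(f"pics/{fn}.npz"); return cam(name,dict(tcp_pos=d["t"],eef_rot=d["e"])),cv2.imread(f"pics/{fn}.png")[:,:,::-1]
def blobs(m,amin):
    n,l,s,c=cv2.connectedComponentsWithStats(m.astype(np.uint8)); out=[]
    for i in range(1,n):
        if s[i,4]>amin:
            k=(l==i).astype(np.uint8); ct=max(cv2.findContours(k,0,2)[0],key=cv2.contourArea)
            out.append((c[i],s[i,4],cv2.minAreaRect(ct),l==i))
    return out
def goto(p,yaw):
    "delta in tool axes, cm, and yaw turn about tool z in degrees, from measured pose"
    s=r.observe(); R=Ro.from_euler("xyz",s["eef_rot"]).as_matrix()
    T=Ro.from_euler("xyz",[np.pi,0,yaw]).as_matrix()
    print("shift cm",np.round(R.T@(np.array(p)-s["tcp_pos"])*100,2),"turn",np.round(Ro.from_matrix(R.T@T).as_rotvec(degrees=True),1))
E
python3 - <<'E'
from h import *
C=cam("top"); im=cv2.imread("pics/top0.png")[:,:,::-1]
hsv=cv2.cvtColor(np.ascontiguousarray(im),cv2.COLOR_RGB2HSV)
roi=np.zeros(im.shape[:2],bool); roi[152:255,205:436]=1
print(hsv[230,240],hsv[180,232],hsv[220,270])
for nm,m in (("roll",(hsv[...,0]<14)&(hsv[...,1]>130)&roi),("stand",(hsv[...,0]>15)&(hsv[...,0]<40)&(hsv[...,1]>70)&roi)):
    for c,a,rc,k in blobs(m,60): print(nm,c.round(1),a,np.round(rc[1],1),round(rc[2]),plane(C,[c],.03)[0].round(3))
print("board",plane(C,[[205,152],[435,255]],.009).round(3),"bottle,dog",plane(C,[[175,155],[447,168]],.1).round(3))
goto([.45,0,.35],0)
E
```

```text
[ 13 218 130] [ 29 127 173] [ 17  63 117]
roll [410.4 152.7] 67 [ 2. 30.] 90 [ 0.643 -0.255  0.03 ]
roll [412.4 230. ] 661 [15.7 49.6] 27 [ 0.426 -0.261  0.03 ]
roll [342.7 230.7] 551 [15.2 49.6] 27 [ 0.421 -0.068  0.03 ]
roll [240.3 230.2] 477 [37.8 15.5] 76 [0.416 0.214 0.03 ]
roll [297.4 228.6] 358 [37.7 14.9] 79 [0.424 0.057 0.03 ]
stand [230.3 174.7] 1293 [48.5 41.7] 72 [0.569 0.247 0.03 ]
stand [285.8 175.3] 1221 [40.2 32.8] 74 [0.571 0.093 0.03 ]
stand [348.9 178.5] 1578 [34.  52.8] 27 [ 0.566 -0.083  0.03 ]
stand [404.8 182.1] 1645 [36.6 52.1] 14 [ 0.559 -0.239  0.03 ]
stand [433.9 188.7] 113 [ 2. 46.] 0 [ 0.543 -0.322  0.03 ]
stand [206.2 192.4] 83 [42.  3.] 90 [0.519 0.312 0.03 ]
board [[ 0.636  0.326  0.009]
 [ 0.357 -0.332  0.009]] bottle,dog [[ 0.609  0.379  0.1  ]
 [ 0.59  -0.335  0.1  ]]
shift cm [ 41.33 -47.16 -11.36] turn [-0.1  0.  23.3]
```

The manual's scale: shifts go in shares of 60 cm and turns go in shares of 90 degrees. Converting my numbers, 39.6 cm is 0.66, -30.5 cm is -0.5083, 23.3 degrees is 0.2589.

Emit:
drive_tool(
  deltas=[
    [[0.66, -0.5083, -0.075], [0, 0, 0.2589], -1],
    [[0.66, -0.5083, -0.075], [0, 0, 0.2589], -1],
    [[0.66, -0.5083, -0.075], [0, 0, 0.2589], -1],
    [[0.66, -0.5083, -0.075], [0, 0, 0.2589], -1],
    [[0.66, -0.5083, -0.075], [0, 0, 0.2589], -1],
    [[0.66, -0.5083, -0.075], [0, 0, 0.2589], -1],
    [[0.66, -0.5083, -0.075], [0, 0, 0.2589], -1],
    [[0.66, -0.5083, -0.075], [0, 0, 0.2589], -1],
  ],
)

```text
time: 0.9
tcp_pos: [0.4513, -0.2469, 0.2726]
eef_rot: [3.141, 0.0, 0.0]
force: [1.4, -0.4, 0.3]
gripper_width: 0.998
finger_force: 0.0
```

```bash
python3 -c "
from h import *
goto([.5,-.16,.28],0)"
```

```text
shift cm [ 4.87 -8.69 -0.75] turn [0. 0. 0.]
```

To row units: -8.7 cm is -0.145, 4.9 cm is 0.0817.

Emit:
drive_tool(
  deltas=[
    [[0.0817, -0.145, -0.0117], [0, 0, 0], -1],
    [[0.0817, -0.145, -0.0117], [0, 0, 0], -1],
    [[0.0817, -0.145, -0.0117], [0, 0, 0], -1],
    [[0.0817, -0.145, -0.0117], [0, 0, 0], -1],
    [[0.0817, -0.145, -0.0117], [0, 0, 0], -1],
  ],
)

```text
time: 1.4
tcp_pos: [0.4991, -0.1631, 0.279]
eef_rot: [3.141, 0.001, -0.002]
force: [0.2, -0.3, 0.6]
gripper_width: 1.001
finger_force: 0.0
```

```bash
python3 -c "
from h import *
shot('wrist','w1')
goto([.5,0,.28],0)"
```

```text
shift cm [  0.06 -16.34  -0.1 ] turn [ 0.   0.1 -0.1]
```

Emit:
drive_tool(
  deltas=[
    [[0, -0.2667, 0], [0, 0, 0], -1],
    [[0, -0.2667, 0], [0, 0, 0], -1],
    [[0, -0.2667, 0], [0, 0, 0], -1],
    [[0, -0.2667, 0], [0, 0, 0], -1],
    [[0, -0.2667, 0], [0, 0, 0], -1],
    [[0, -0.2667, 0], [0, 0, 0], -1],
  ],
)

```text
time: 2.05
tcp_pos: [0.4998, -0.0044, 0.2793]
eef_rot: [3.141, 0.0, -0.003]
force: [0.1, -1.2, -0.3]
gripper_width: 0.997
finger_force: 0.0
```

```bash
python3 -c "
from h import *
shot('wrist','w2')"
```

```text
(no output)
```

To row units: -16 cm is -0.2667.

Emit:
drive_tool(
  deltas=[
    [[0, -0.2667, 0], [0, 0, 0], -1],
    [[0, -0.2667, 0], [0, 0, 0], -1],
    [[0, -0.2667, 0], [0, 0, 0], -1],
    [[0, -0.2667, 0], [0, 0, 0], -1],
    [[0, -0.2667, 0], [0, 0, 0], -1],
    [[0, -0.2667, 0], [0, 0, 0], -1],
  ],
)

```text
time: 2.7
tcp_pos: [0.5005, 0.1553, 0.279]
eef_rot: [3.14, 0.001, -0.004]
force: [0.2, -0.9, -0.8]
gripper_width: 0.999
finger_force: 0.0
```

```bash
python3 -c "
from h import *
shot('wrist','w3')"
```

```text
(no output)
```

View pics/w2.png

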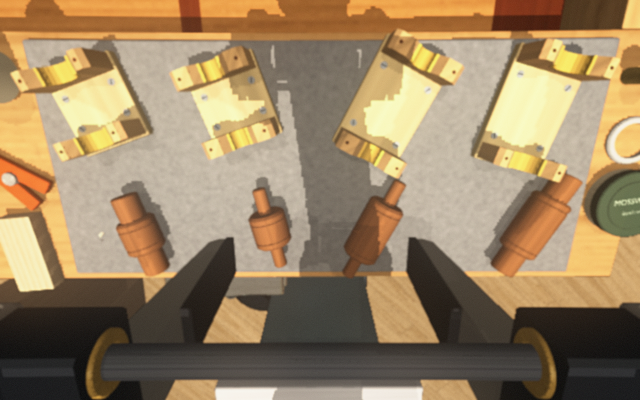

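The wrist view w2 shows the stands along row ~100 (columns 80, 228, 400, 545) and the rollers along row ~230 (columns 140, 270, 375, 538). I'll enlarge the stands to pick out the corners of the upright tops.

Run:
```python
import cv2,numpy as np
def tile(out,specs):
    cv2.imwrite(out,np.hstack([cv2.resize(cv2.imread(f"pics/{f}.png")[y:y+150,x:x+160],None,fx=2.5,fy=4*.625,interpolation=cv2.INTER_CUBIC) for f,x,y in specs]))
A=[("w2",0,25),("w2",150,25)]; B=[("w2",325,20),("w2",470,25)]
tile("pics/tA.png",A); tile("pics/tB.png",B)
```

```text
(no output)
```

View pics/tA.png

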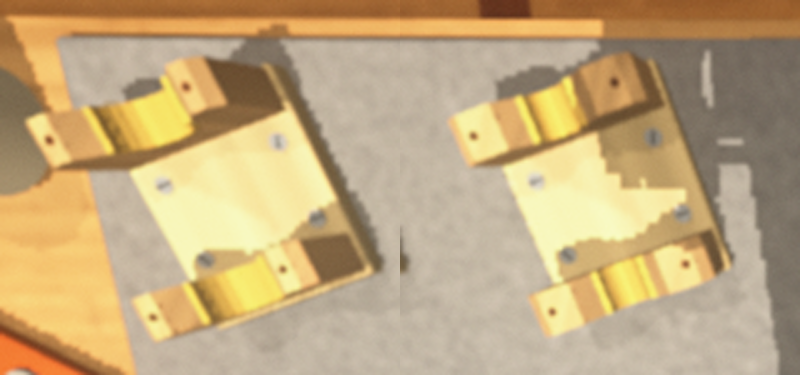

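View pics/tB.png

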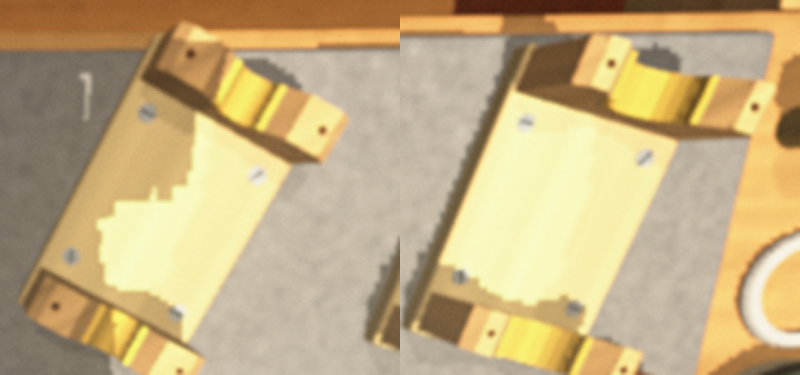

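View pics/w3.png

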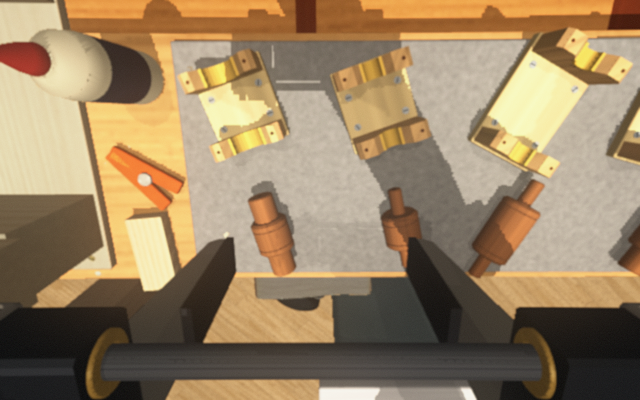

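View pics/w1.png

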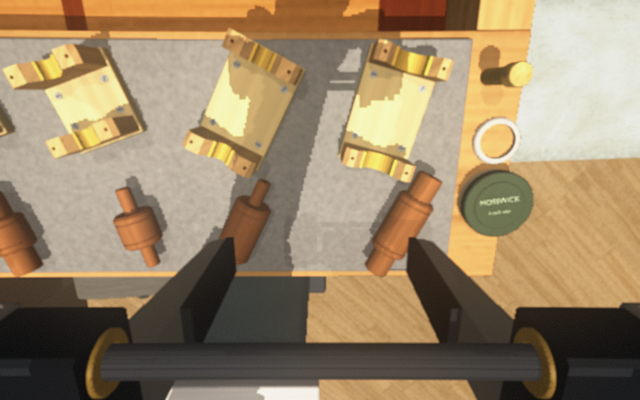

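Stands S1 and S4 have wide seats, and S2 and S3 have narrow ones, so each roller belongs to the stand directly ahead of it. Each stand shows four dark holes on its upright tops. For example, S1's are at (19,81), (75,60), (61,152) and (113,132) in w2. I'll locate them in the other views and triangulate.

```bash
cat > meas.py <<'E'
from h import *
D={n:load(n) for n in("w1","w2","w3")}
H={"S1":[(19.2,81),(74.8,59.8),(60.8,151.8),(112.8,132.2)],"S2":[(179.2,79),(235.6,57.8),(210.8,149.4),(264,130.6)],
"S3":[(401,41.2),(453.8,72),(347,142.4),(397,168.4)],"S4":[(554.8,50.2),(611.6,67.8),(506.4,158.2),(559.2,172.6)]}
def ref(im,p):
    g=cv2.cvtColor(np.ascontiguousarray(im),cv2.COLOR_RGB2GRAY); b=cv2.morphologyEx(g,cv2.MORPH_BLACKHAT,np.ones((5,5))).astype(float)
    x,y=np.round(p).astype(int); w=4
    if not(w<x<640-w and w<y<400-w): return None
    q=b[y-w:y+w+1,x-w:x+w+1]; Y,X=np.mgrid[y-w:y+w+1,x-w:x+w+1]
    j,i=np.unravel_index((q*np.exp(-((X-p[0])**2+(Y-p[1])**2)/18)).argmax(),q.shape); k=(abs(X-X[j,i])<2)&(abs(Y-Y[j,i])<2); q=q*k
    return None if q.max()<12 else np.array([(q*X).sum(),(q*Y).sum()])/q.sum()
for s,pts in H.items():
    P=[]
    for p in pts:
        C,im=D["w2"]; a=ref(im,p); a=np.array(p) if a is None else a
        X=plane(C,[a],.069)[0]; cs,ps=[C],[a]
        for n in ({"S1":["w3"],"S2":["w1","w3"],"S3":["w1","w3"],"S4":["w1"]}[s]):
            b=ref(D[n][1],proj(D[n][0],X)[0])
            if b is not None: cs.append(D[n][0]);ps.append(b)
        T,e=tri(cs,ps) if len(cs)>1 else (np.full(3,np.nan),0); P.append(np.r_[X[:2],T,e*1000,len(cs)])
    P=np.array(P); v=(P[0]+P[1]-P[2]-P[3])[:2]; w=(P[1]-P[0]+P[3]-P[2])[:2]
    print(s,"ctr",P[:,:2].mean(0).round(4),"tri",np.nanmean(P[:,2:5],0).round(4),"z",P[:,4].round(3),"err",P[:,5].round(1),"n",P[:,6],"axis deg",np.degrees([np.arctan2(v[1],v[0]),np.arctan2(w[1],w[0])+np.pi/2]).round(1),"span",np.round(np.linalg.norm([v,w],axis=1)/2,4))
Rr={}
for n in D:
    C,im=D[n]; hsv=cv2.cvtColor(np.ascontiguousarray(im),cv2.COLOR_RGB2HSV)
    m=((hsv[...,0]<13)&(hsv[...,1]>130)&(hsv[...,2]>40)); m[:170]=0; m[282:]=0
    m=cv2.morphologyEx(m.astype(np.uint8),cv2.MORPH_CLOSE,np.ones((3,3)))
    for c,a,rc,k in blobs(m,600):
        bx=cv2.boxPoints(rc); e=[(bx[i]+bx[(i+1)%4])/2 for i in range(4)]; L=[np.linalg.norm(e[i]-e[(i+2)%4]) for i in(0,1)]
        i=int(np.argmax(L)); g=plane(C,[e[i],e[i+2]],.031); d=g[0]-g[1]; d*=np.sign(d[0])
        X=plane(C,[rc[0]],.031)[0]
        print(n,"c",np.round(c),a,"X",X.round(4),"cent",plane(C,[c],.031)[0].round(4)[:2],"ang",np.degrees(np.arctan2(d[1],d[0])).round(1),"len",np.linalg.norm(d).round(3))
        Rr.setdefault(int(np.argmin(abs(np.array([.214,.057,-.068,-.261])-X[1]))),[]).append((C,rc[0],c))
for i in sorted(Rr): print("ABCD"[i],[ (X.round(4),round(e*1000,1)) for X,e in (tri([q[0] for q in Rr[i]],[q[j] for q in Rr[i]]) for j in(1,2)) ] if len(Rr[i])>1 else "")
E
python3 meas.py
```

```text
S1 ctr [0.5687 0.2437] tri [0.5687 0.244  0.0685] z [0.069 0.068 0.068 0.069] err [0.  0.  0.1 0.2] n [2. 2. 2. 2.] axis deg [19.3 19.4] span [0.0721 0.0592]
S2 ctr [0.5707 0.0921] tri [0.5706 0.0923 0.0685] z [0.068 0.068 0.069 0.069] err [0.1 0.1 0.4 0.1] n [3. 3. 3. 3.] axis deg [19.1 18.8] span [0.0716 0.0588]
S3 ctr [ 0.5674 -0.0818] tri [ 0.5673 -0.0819  0.0685] z [0.068 0.069 0.068 0.069] err [0.2 0.3 0.2 0.1] n [3. 3. 3. 3.] axis deg [-27.6 -27.7] span [0.1058 0.0588]
S4 ctr [ 0.5598 -0.2378] tri [ 0.5599 -0.2384  0.0681] z [0.068 0.068 0.068 0.068] err [0.1 0.3 0.  0. ] n [2. 2. 2. 2.] axis deg [-15.6 -15.9] span [0.1057 0.0589]
w1 c [246. 223.] 1943 X [ 0.4338 -0.0731  0.031 ] cent [ 0.4307 -0.0732] ang -26.1 len 0.112
w1 c [396. 233.] 2081 X [ 0.4198 -0.2582  0.031 ] cent [ 0.4173 -0.2548] ang -25.2 len 0.12
w1 c [137. 227.] 1418 X [0.4252 0.0607 0.031 ] cent [0.4254 0.0587] ang 14.9 len 0.102
w1 c [ 16. 241.] 1602 X [0.4156 0.2078 0.031 ] cent [0.4083 0.2066] ang -0.3 len 0.097
w2 c [ 28. 187.] 1156 X [0.4839 0.3371 0.031 ] cent [0.478  0.3346] ang 41.4 len 0.053
w2 c [37
[... 447 characters left out ...]
1. 232.] 2353 X [ 0.4233 -0.0693  0.031 ] cent [ 0.4191 -0.0639] ang -28.4 len 0.134
w3 c [401. 226.] 1448 X [0.4257 0.0574 0.031 ] cent [0.4278 0.0583] ang 13.1 len 0.102
w3 c [273. 234.] 1519 X [0.4164 0.2145 0.031 ] cent [0.4178 0.2128] ang 14.7 len 0.105
A [(array([0.477 , 0.2098, 0.1273]), np.float64(92.7)), (array([0.4721, 0.2112, 0.1216]), np.float64(91.8))]
B [(array([0.4271, 0.058 , 0.0348]), np.float64(0.7)), (array([0.4264, 0.0576, 0.0313]), np.float64(1.7))]
C [(array([ 0.4249, -0.0705,  0.0264]), np.float64(6.8)), (array([ 0.4181, -0.0688,  0.0197]), np.float64(7.7))]
D [(array([ 0.422 , -0.2587,  0.0271]), np.float64(3.4)), (array([ 0.4192, -0.2556,  0.0249]), np.float64(4.1))]
```

Run:
```python
from h import *
C,_=load("w3"); print("base near edge",plane(C,[(160,75)],0.005).round(3),"tip",plane(C,[(12,58)],.18).round(3))
T=cam("top"); print("top tip",plane(T,[(172,154)],.18).round(3),"base far",plane(T,[(201,163)],.01).round(3))
print("dog", plane(load("w1")[0],[(520,72)],.07).round(3))
goto([.417,.215,.15],np.radians(15.5))
_,im=load("w2"); hsv=cv2.cvtColor(np.ascontiguousarray(im),cv2.COLOR_RGB2HSV)
print(hsv[232,120:165:3].tolist())
```

```text
base near edge [[0.602 0.336 0.005]] tip [[0.605 0.354 0.18 ]]
top tip [[0.597 0.358 0.18 ]] base far [[0.604 0.336 0.01 ]]
dog [[ 0.599 -0.353  0.07 ]]
shift cm [-8.37 -5.98 12.91] turn [  0.1   0.  -15.8]
[[12, 159, 205], [12, 160, 204], [13, 158, 197], [12, 157, 182], [13, 157, 188], [13, 158, 205], [12, 156, 206], [12, 159, 197], [12, 160, 182], [12, 158, 166], [12, 151, 150], [12, 144, 129], [12, 137, 106], [11, 123, 83], [13, 71, 94]]
```

To row units: 12.9 cm is 0.215, -8.4 cm is -0.14, -15.8 degrees is -0.1756.

Emit:
drive_tool(
  deltas=[
    [[-0.14, -0.1, 0.215], [0, 0, -0.1756], -1],
    [[-0.14, -0.1, 0.215], [0, 0, -0.1756], -1],
    [[-0.14, -0.1, 0.215], [0, 0, -0.1756], -1],
    [[-0.14, -0.1, 0.215], [0, 0, -0.1756], -1],
    [[-0.14, -0.1, 0.215], [0, 0, -0.1756], -1],
    [[-0.14, -0.1, 0.215], [0, 0, -0.1756], -1],
  ],
)

```text
time: 3.35
tcp_pos: [0.4173, 0.2167, 0.151]
eef_rot: [3.141, -0.001, 0.273]
force: [1.0, 0.3, 0.3]
gripper_width: 0.998
finger_force: 0.0
```

```bash
cat > roll.py <<'E'
from h import *
import sys
def roll(fn,new=True,half=False):
    C,im=shot("wrist",fn) if new else load(fn)
    hsv=cv2.cvtColor(np.ascontiguousarray(im),cv2.COLOR_RGB2HSV)
    m=((hsv[...,0]<16)&(hsv[...,1]>110)&(hsv[...,2]>35)).astype(np.uint8); m=cv2.morphologyEx(m,cv2.MORPH_OPEN,np.ones((3,3)))
    m=cv2.morphologyEx(m,cv2.MORPH_CLOSE,np.ones((5,5)))
    c,a,rc,k=min(blobs(m,1500),key=lambda b:np.hypot(*(b[0]-[320,200])))
    bx=cv2.boxPoints(rc); e=[(bx[i]+bx[(i+1)%4])/2 for i in range(4)]; i=int(np.argmax([np.linalg.norm(e[i]-e[(i+2)%4]) for i in(0,1)]))
    g=plane(C,[e[i],e[i+2]],.031); d=g[0]-g[1]; d*=np.sign(d[0]); X=plane(C,[rc[0]],.031)[0]; yaw=np.arctan2(d[1],d[0])
    wd=[np.flatnonzero(k[y]) for y in np.flatnonzero(k.any(1))]; w=np.array([q[-1]-q[0]+1 for q in wd]); ys=np.flatnonzero(k.any(1)); dr=ys[w>w.max()*.86]
    mid=np.mean([[q[0],q[-1]] for q,y in zip(wd,ys) if dr[0]<=y<=dr[-1]])
    print(fn,"px",np.round(rc[0],1),"cent",c.round(1),"X",X.round(4),"cent",plane(C,[c],.031)[0].round(4)[:2],"yaw",np.degrees(yaw).round(1),"len",np.linalg.norm(d).round(4),"drum rows",dr[0],dr[-1],"mid",plane(C,[(mid,(dr[0]+dr[-1])/2)],.031)[0].round(4)[:2],"w",w.max())
    return C,rc[0],X,yaw
E
python3 - <<'E'
from roll import *
C,p,X,y=roll("rA"); goto([X[0],X[1],.036],y)
E
```

```text
rA px [323.5 201.5] cent [323.4 200.1] X [0.4178 0.214  0.031 ] cent [0.4189 0.2144] yaw 15.7 len 0.1087 drum rows 177 227 mid [0.4173 0.214 ] w 54
shift cm [-0.11  0.27 11.54] turn [ 0.  -0.1 -0.1]
```

View pics/rA.png

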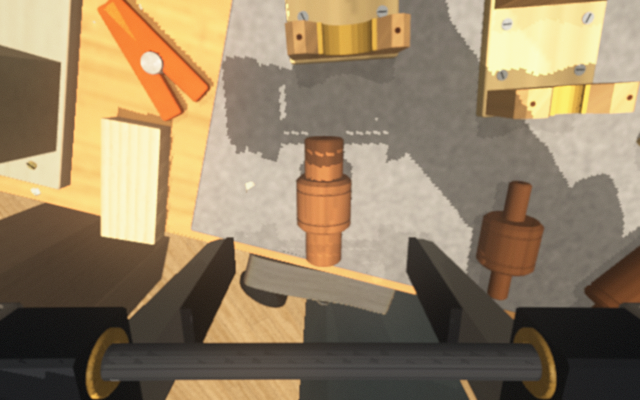

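The view shows roller A upright at (323,201) between the fingers, with its drum at rows 177–227 and clear space around it. I'll grasp it.

To row units: 11.5 cm is 0.1917, 9 cm is 0.15.

Emit:
drive_tool(
  deltas=[
    [[-0.01, 0.005, 0.0833], [0, 0, 0], -1],
    [[-0.01, 0.005, 0.15], [0, 0, 0], -1],
    [[-0.01, 0.005, 0.1917], [0, 0, 0], -1],
    [[-0.01, 0.005, 0.1917], [0, 0, 0], -1],
    [[-0.01, 0.005, 0.1917], [0, 0, 0], 1],
    [[-0.01, 0.005, 0.1917], [0, 0, 0], 1],
    [[-0.01, 0.005, 0.1917], [0, 0, 0], 1],
    [[-0.01, 0.005, 0.1917], [0, 0, 0], 1],
  ],
  newtons=20,
)

```text
time: 4.2
tcp_pos: [0.4117, 0.2138, 0.0366]
eef_rot: [-3.141, -0.002, 0.275]
force: [0.1, -0.3, -0.1]
gripper_width: 0.674
finger_force: 0.0
```

Emit:
drive_tool(
  deltas=[
    [[0, 0, 0], [0, 0, 0], 1],
    [[0, 0, 0], [0, 0, 0], 1],
    [[0, 0, 0], [0, 0, 0], 1],
    [[0, 0, -0.0667], [0, 0, 0], 1],
    [[0, 0, -0.1333], [0, 0, 0], 1],
    [[0, 0, -0.1917], [0, 0, 0], 1],
    [[0, 0, -0.1917], [0, 0, 0], 1],
  ],
)

```text
time: 4.9
tcp_pos: [0.4132, 0.2151, 0.1543]
eef_rot: [-3.141, -0.008, 0.276]
force: [0.6, 0.5, -1.1]
gripper_width: 0.477
finger_force: 20.0
```

Run:
```python
from h import *
C,im=shot("wrist","gA")
a=np.radians(19.3); o=np.array([np.cos(a),np.sin(a)])*-.005
goto([.5687+o[0],.2437+o[1],.15],a)
```

```text
shift cm [15.38  1.44  0.28] turn [-0.  -0.2 -3.5]
```

View pics/gA.png

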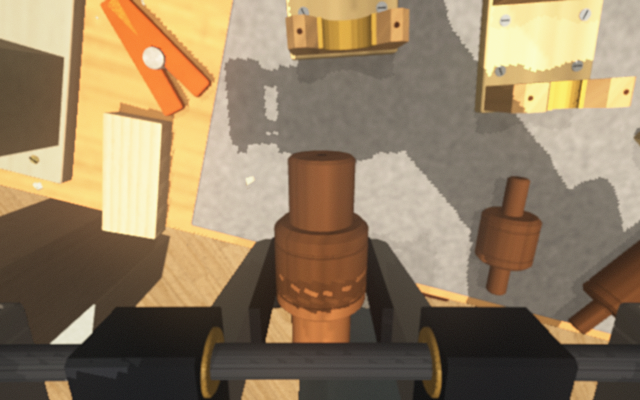

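The roller is held square: the drum spans columns 275–368 and the far end sits at row ~155. Next I move it above S1 and then tilt away from the bottle.

To row units: 15.4 cm is 0.2567, 1.4 cm is 0.0233, -3.5 degrees is -0.0389.

Emit:
drive_tool(
  deltas=[
    [[0.0833, 0.0083, 0.005], [0, 0, -0.0389], 1],
    [[0.15, 0.0167, 0.005], [0, 0, -0.0389], 1],
    [[0.2167, 0.0233, 0.005], [0, 0, -0.0389], 1],
    [[0.2567, 0.0233, 0.005], [0, 0, -0.0389], 1],
    [[0.2567, 0.0233, 0.005], [0, 0, -0.0389], 1],
    [[0.2567, 0.0233, 0.005], [0, 0, -0.0389], 1],
  ],
)

```text
time: 5.55
tcp_pos: [0.5614, 0.2417, 0.1449]
eef_rot: [3.142, 0.005, 0.337]
force: [0.2, -0.0, -1.1]
gripper_width: 0.469
finger_force: 20.0
```

To row units: 15 degrees is 0.1667.

Emit:
drive_tool(
  deltas=[
    [[0, 0, 0], [0.0833, 0, 0], 1],
    [[0, 0, 0], [0.1667, 0, 0], 1],
    [[0, 0, 0], [0.1667, 0, 0], 1],
  ],
)

```text
time: 5.85
tcp_pos: [0.5636, 0.2355, 0.145]
eef_rot: [-2.881, 0.004, 0.328]
force: [0.0, -1.5, -1.8]
gripper_width: 0.472
finger_force: 20.0
```

```bash
cat >> h.py <<'E'
def tgt(ctr,adeg,off,tilt=0,zs=(.10,.0585),yoff=0):
    "off: roller centre minus grasp along tool x; prints shift to put roller centre at ctr,z"
    s=r.observe(); R=Ro.from_euler("xyz",s["eef_rot"]).as_matrix()
    T=Ro.from_euler("xyz",[np.pi,0,np.radians(adeg)]).as_matrix()@Ro.from_rotvec([np.radians(tilt),0,0]).as_matrix()
    for z in zs:
        p=np.array([*ctr,z])-T@np.array([off,yoff,.003])
        print("z",z,"shift",np.round(R.T@(p-s["tcp_pos"])*100,2),"turn",np.round(Ro.from_matrix(R.T@T).as_rotvec(degrees=True),1))
def held(fn,off,half,rj):
    C,im=load(fn); d=np.load(f"pics/{fn}.npz"); R=Ro.from_euler("xyz",d["e"]).as_matrix()
    for o in (off-.004,off,off+.004): print("off",o,"end top px",proj(C,d["t"]+R@np.array([o+half,0,.003-rj]))[0].round(1))
E
python3 - <<'E'
from h import *
held("gA",.0055,.051,.015)
print(r.observe()["eef_rot"],r.observe()["tcp_pos"])
tgt((.5687,.2440),19.3,.0055,15)
E
```

```text
off 0.0014999999999999996 end top px [319. 175.]
off 0.0055 end top px [319.  165.1]
off 0.0095 end top px [319. 155.]
[-2.88110749  0.00437524  0.32779152] [0.56361194 0.23551176 0.14496224]
z 0.1 shift [0.22 0.54 4.21] turn [ 0.1  0.1 -0.6]
z 0.0585 shift [0.24 1.61 8.22] turn [ 0.1  0.1 -0.6]
```

To row units: 4.2 cm is 0.07, 2 cm is 0.0333, -0.6 degrees is -0.0067.

Emit:
drive_tool(
  deltas=[
    [[0.0033, 0.0083, 0.0333], [0, 0, -0.0067], 1],
    [[0.0033, 0.0083, 0.07], [0, 0, -0.0067], 1],
    [[0.0033, 0.0083, 0.07], [0, 0, -0.0067], 1],
    [[0.0033, 0.0083, 0.07], [0, 0, -0.0067], 1],
  ],
)

```text
time: 6.25
tcp_pos: [0.5614, 0.2494, 0.1055]
eef_rot: [-2.881, -0.001, 0.35]
force: [-0.4, 0.4, -1.1]
gripper_width: 0.472
finger_force: 20.0
```

Run:
```python
from h import *
tgt((.5687,.2440),19.3,.006,15,(.1,.08,.0585))
s=r.observe();print(s["force"])
```

```text
z 0.1 shift [-0.1   0.87  0.04] turn [0.1 0.1 0.7]
z 0.08 shift [-0.1   1.39  1.97] turn [0.1 0.1 0.7]
z 0.0585 shift [-0.11  1.94  4.05] turn [0.1 0.1 0.7]
[-0.36380454  0.36261624 -1.06832826]
```

To row units: 2 cm is 0.0333, 1.4 cm is 0.0233, 0.7 degrees is 0.0078.

Emit:
drive_tool(
  deltas=[
    [[-0.0017, 0.015, 0], [0, 0, 0.0078], 1],
    [[-0.0017, 0.015, 0], [0, 0, 0.0078], 1],
    [[-0.0017, 0.0233, 0.0333], [0, 0, 0.0078], 1],
    [[-0.0017, 0.0233, 0.0333], [0, 0, 0.0078], 1],
    [[-0.0017, 0.0233, 0.0333], [0, 0, 0.0078], 1],
    [[-0.0017, 0.0233, 0.0333], [0, 0, 0.0078], 1],
  ],
)

```text
time: 6.85
tcp_pos: [0.5652, 0.2405, 0.0835]
eef_rot: [-2.88, -0.001, 0.335]
force: [-0.3, -0.2, -0.0]
gripper_width: 0.471
finger_force: 20.0
```

Run:
```python
from h import *
tgt((.5687,.2440),19.3,.006,15,(.08,.0595,.0585))
s=r.observe();print(s["force"],s["tcp_pos"],s["eef_rot"]); C,im=shot("wrist","pA"); shot("side","pAs")
```

```text
z 0.08 shift [-0.15 -0.12  0.1 ] turn [ 0.  -0.1 -0.1]
z 0.0595 shift [-0.16  0.41  2.08] turn [ 0.  -0.1 -0.1]
z 0.0585 shift [-0.16  0.44  2.18] turn [ 0.  -0.1 -0.1]
[-0.29756051 -0.17654256 -0.04232346] [0.56521104 0.24045666 0.08353872] [-2.87987168e+00 -7.16316747e-04  3.35054576e-01]
```

View pics/pA.png

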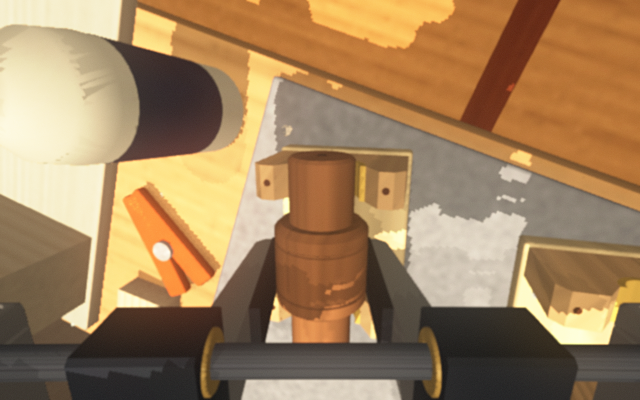

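The roller is lined up over S1 at (320,200) and well clear of the bottle, which ends at column 240. Lowering and releasing.

Emit:
drive_tool(
  deltas=[
    [[-0.0025, 0.0017, 0.0167], [0, 0, 0], 1],
    [[-0.0025, 0.0067, 0.035], [0, 0, 0], 1],
    [[-0.0025, 0.0067, 0.035], [0, 0, 0], 1],
    [[-0.0025, 0.0067, 0.035], [0, 0, 0], 1],
  ],
)

```text
time: 7.35
tcp_pos: [0.5627, 0.2415, 0.0607]
eef_rot: [-2.879, 0.001, 0.335]
force: [0.2, 1.1, -0.1]
gripper_width: 0.472
finger_force: 20.0
```

Emit:
drive_tool(
  deltas=[
    [[0, 0, 0], [0, 0, 0], -0.2],
    [[0, 0, 0], [0, 0, 0], -0.4],
    [[0, 0, 0], [0, 0, 0], -0.4],
    [[0, 0, 0], [0, 0, 0], -0.4],
  ],
)

```text
time: 7.75
tcp_pos: [0.5627, 0.2411, 0.0612]
eef_rot: [-2.88, 0.001, 0.335]
force: [0.5, 0.1, 0.1]
gripper_width: 0.7
finger_force: 0.0
```

To row units: -12 cm is -0.2, -8 cm is -0.1333, -15 degrees is -0.1667.

Emit:
drive_tool(
  deltas=[
    [[0, 0, -0.0667], [0, 0, 0], -0.4],
    [[0, 0, -0.1333], [0, 0, 0], -0.4],
    [[0, 0, -0.2], [0, 0, 0], -1],
    [[0, 0, -0.2], [-0.0889, 0, 0], -1],
    [[0, 0, -0.2], [-0.1667, 0, 0], -1],
    [[0, 0, -0.2], [-0.1667, 0, 0], -1],
    [[0, 0, -0.2], [-0.1667, 0, 0], -1],
    [[0, 0, -0.2], [-0.1667, 0, 0], -1],
  ],
)

```text
time: 8.55
tcp_pos: [0.5733, 0.2103, 0.1764]
eef_rot: [-3.141, 0.002, 0.333]
force: [0.4, -0.5, -0.4]
gripper_width: 0.999
finger_force: 0.0
```

Run:
```python
from h import *
shot("wrist","dA"); shot("side","dAs")
print(r.observe()["eef_rot"],r.observe()["tcp_pos"])
goto([.4258,.0578,.15],np.radians(14))
```

```text
[-3.14091443e+00  1.98498971e-03  3.31983696e-01] [0.57352458 0.20985611 0.17637199]
shift cm [-18.92   9.56   2.67] turn [-0.   0.1  5. ]
```

View pics/dA.png

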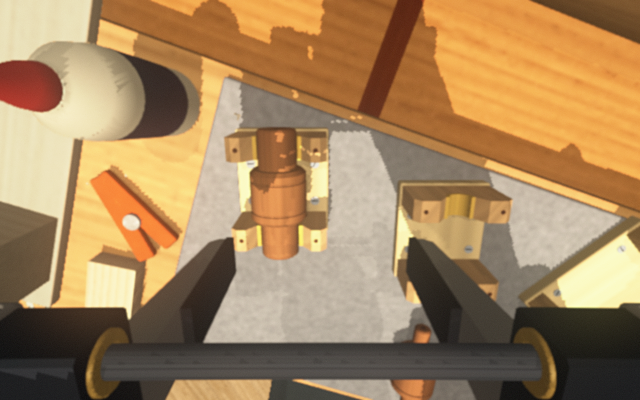

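Roller A lies in S1: drum at (278,195) between the uprights, with both journals in the seats. On to roller B.

To row units: -18.9 cm is -0.315, 9.6 cm is 0.16, 5 degrees is 0.0556.

Emit:
drive_tool(
  deltas=[
    [[-0.315, 0.16, 0.0433], [0, 0, 0.0556], -1],
    [[-0.315, 0.16, 0.0433], [0, 0, 0.0556], -1],
    [[-0.315, 0.16, 0.0433], [0, 0, 0.0556], -1],
    [[-0.315, 0.16, 0.0433], [0, 0, 0.0556], -1],
    [[-0.315, 0.16, 0.0433], [0, 0, 0.0556], -1],
    [[-0.315, 0.16, 0.0433], [0, 0, 0.0556], -1],
    [[-0.315, 0.16, 0.0433], [0, 0, 0.0556], -1],
    [[-0.315, 0.16, 0.0433], [0, 0, 0.0556], -1],
  ],
)

```text
time: 9.45
tcp_pos: [0.4279, 0.0604, 0.1517]
eef_rot: [-3.141, -0.002, 0.249]
force: [-0.5, -0.6, -0.4]
gripper_width: 1.001
finger_force: 0.0
```

Run:
```python
from roll import *
C,p,X,y=roll("rB"); goto([X[0],X[1],.036],y)
w=load("w2")[0]; print("height of B:",tri([C,w],[p,(270.5,228)]))
```

```text
rB px [323.5 203.5] cent [323.  203.5] X [0.4264 0.0575 0.031 ] cent [0.4263 0.0578] yaw 14.4 len 0.1043 drum rows 180 230 mid [0.4251 0.0576] w 54
shift cm [-0.2   0.27 11.56] turn [-0.1 -0.1 -0.1]
height of B: (array([0.42491227, 0.05696234, 0.02873388]), np.float64(0.0008083796568503053))
```

To row units: 11.5 cm is 0.1917, -0.25 cm is -0.0042.

Emit:
drive_tool(
  deltas=[
    [[-0.0042, 0.005, 0.0833], [0, 0, 0], -1],
    [[-0.0042, 0.005, 0.15], [0, 0, 0], -1],
    [[-0.0042, 0.005, 0.1917], [0, 0, 0], -1],
    [[-0.0042, 0.005, 0.1917], [0, 0, 0], -1],
    [[-0.0042, 0.005, 0.1917], [0, 0, 0], 1],
    [[-0.0042, 0.005, 0.1917], [0, 0, 0], 1],
    [[-0.0042, 0.005, 0.1917], [0, 0, 0], 1],
    [[-0.0042, 0.005, 0.1917], [0, 0, 0], 1],
  ],
  newtons=20,
)

```text
time: 10.3
tcp_pos: [0.425, 0.0556, 0.0371]
eef_rot: [3.141, -0.001, 0.248]
force: [1.2, 0.7, 0.2]
gripper_width: 0.675
finger_force: 0.0
```

To row units: -11.5 cm is -0.1917, -8 cm is -0.1333.

Emit:
drive_tool(
  deltas=[
    [[0, 0, 0], [0, 0, 0], 1],
    [[0, 0, 0], [0, 0, 0], 1],
    [[0, 0, 0], [0, 0, 0], 1],
    [[0, 0, -0.0667], [0, 0, 0], 1],
    [[0, 0, -0.1333], [0, 0, 0], 1],
    [[0, 0, -0.1917], [0, 0, 0], 1],
    [[0, 0, -0.1917], [0, 0, 0], 1],
    [[0, 0, -0.1917], [0, 0, 0], 1],
  ],
)

```text
time: 11.1
tcp_pos: [0.4245, 0.0552, 0.1515]
eef_rot: [3.141, -0.001, 0.247]
force: [-0.6, -0.3, -1.7]
gripper_width: 0.471
finger_force: 20.0
```

```bash
cat >> roll.py <<'E'
def heldend(fn,half,rj):
    "end of the held roller: extreme top row of the brown blob near the image centre column, compared with prediction"
    C,im=shot("wrist",fn); st=np.load(f"pics/{fn}.npz"); R=Ro.from_euler("xyz",st["e"]).as_matrix()
    hsv=cv2.cvtColor(np.ascontiguousarray(im),cv2.COLOR_RGB2HSV); m=((hsv[...,0]<16)&(hsv[...,1]>110)&(hsv[...,2]>20)).astype(np.uint8)
    m=cv2.morphologyEx(m,cv2.MORPH_OPEN,np.ones((3,3))); c,a,rc,k=min(blobs(m,1500),key=lambda b:np.hypot(*(b[0]-[320,240])))
    top=np.flatnonzero(k.any(1))[0]; cols=np.flatnonzero(k[top+6]); bs=[]
    for o in np.arange(-.015,.016,.0005):
        q=[proj(C,st["t"]+R@np.array([o+half,0,.003+z]))[0] for z in(-rj,rj)]; bs.append((abs(min(x[1] for x in q)-top),o))
    print(fn,"top row",top,"cols",cols[0],cols[-1],"pred axis col",q[0][0].round(1),"offset",min(bs)[1].round(4))
E
python3 - <<'E'
from roll import *
cam0=load("gA")
heldend("gB",.051,.008)
tgt((.5706,.0922),19.0,0,0,(.10,))
E
```

```text
gB top row 166 cols 306 338 pred axis col 319.6 offset 0.0005
z 0.1 shift [1.515e+01 1.000e-02 4.740e+00] turn [ 0.   0.1 -4.8]
```

To row units: 15.1 cm is 0.2517, 13 cm is 0.2167, -4.8 degrees is -0.0533.

Emit:
drive_tool(
  deltas=[
    [[0.0833, 0, 0], [0, 0, -0.0533], 1],
    [[0.15, 0, 0], [0, 0, -0.0533], 1],
    [[0.2167, 0, 0], [0, 0, -0.0533], 1],
    [[0.2517, 0, 0.0333], [0, 0, -0.0533], 1],
    [[0.2517, 0, 0.0783], [0, 0, -0.0533], 1],
    [[0.2517, 0, 0.0783], [0, 0, -0.0533], 1],
    [[0.2517, 0, 0.0783], [0, 0, -0.0533], 1],
    [[0.2517, 0, 0.0783], [0, 0, -0.0533], 1],
  ],
)

```text
time: 11.95
tcp_pos: [0.5707, 0.0928, 0.1046]
eef_rot: [3.142, 0.0, 0.332]
force: [-0.1, 0.0, -0.6]
gripper_width: 0.471
finger_force: 20.0
```

Run:
```python
from h import *
tgt((.5706,.0922),19.0,.0005,0,(.08,.0595,))
```

```text
z 0.08 shift [-0.07  0.05  2.16] turn [0. 0. 0.]
z 0.0595 shift [-0.07  0.05  4.21] turn [0. 0. 0.]
```

To row units: 4.2 cm is 0.07, 3.2 cm is 0.0533.

Emit:
drive_tool(
  deltas=[
    [[-0.0017, 0, 0.0367], [0, 0, 0], 1],
    [[-0.0017, 0, 0.0367], [0, 0, 0], 1],
    [[-0.0017, 0, 0.0533], [0, 0, 0], 1],
    [[-0.0017, 0, 0.07], [0, 0, 0], 1],
    [[-0.0017, 0, 0.07], [0, 0, 0], 1],
    [[-0.0017, 0, 0.07], [0, 0, 0], 1],
  ],
)

```text
time: 12.55
tcp_pos: [0.57, 0.0924, 0.0623]
eef_rot: [3.142, 0.0, 0.332]
force: [0.8, 0.6, -1.4]
gripper_width: 0.475
finger_force: 20.0
```

To row units: -9.2 cm is -0.1533, -5 cm is -0.0833.

Emit:
drive_tool(
  deltas=[
    [[0, 0, 0], [0, 0, 0], -0.2],
    [[0, 0, 0], [0, 0, 0], -0.4],
    [[0, 0, 0], [0, 0, 0], -0.4],
    [[0, 0, 0], [0, 0, 0], -0.4],
    [[0, 0, -0.0833], [0, 0, 0], -0.4],
    [[0, 0, -0.1533], [0, 0, 0], -1],
    [[0, 0, -0.1533], [0, 0, 0], -1],
    [[0, 0, -0.1533], [0, 0, 0], -1],
  ],
)

```text
time: 13.35
tcp_pos: [0.5704, 0.0922, 0.1553]
eef_rot: [3.141, -0.002, 0.331]
force: [0.2, 0.6, -0.9]
gripper_width: 0.937
finger_force: 0.0
```

Run:
```python
from h import *
shot("wrist","dB")
goto([.4230,-.069,.15],np.radians(-27.5))
```

```text
shift cm [-19.09  10.45   0.42] turn [ 0.   0.  46.5]
```

To row units: -19.1 cm is -0.3183, 10.4 cm is 0.1733, 46.5 degrees is 0.5167.

Emit:
drive_tool(
  deltas=[
    [[-0.3183, 0.1733, 0.0067], [0, 0, 0.5167], -1],
    [[-0.3183, 0.1733, 0.0067], [0, 0, 0.5167], -1],
    [[-0.3183, 0.1733, 0.0067], [0, 0, 0.5167], -1],
    [[-0.3183, 0.1733, 0.0067], [0, 0, 0.5167], -1],
    [[-0.3183, 0.1733, 0.0067], [0, 0, 0.5167], -1],
    [[-0.3183, 0.1733, 0.0067], [0, 0, 0.5167], -1],
    [[-0.3183, 0.1733, 0.0067], [0, 0, 0.5167], -1],
    [[-0.3183, 0.1733, 0.0067], [0, 0, 0.5167], -1],
  ],
)

```text
time: 14.2
tcp_pos: [0.4228, -0.0678, 0.1496]
eef_rot: [3.141, 0.002, -0.478]
force: [-0.5, 0.4, -0.5]
gripper_width: 1.001
finger_force: 0.0
```

Emit:
drive_tool(
  deltas=[
    [[0, 0, 0], [0, 0, 0], -1],
    [[0, 0, 0], [0, 0, 0], -1],
  ],
)

```text
time: 14.4
tcp_pos: [0.4232, -0.0677, 0.15]
eef_rot: [3.141, 0.001, -0.478]
force: [0.7, 0.4, 0.6]
gripper_width: 1.001
finger_force: 0.0
```

Run:
```python
from roll import *
C,p,X,y=roll("rC"); goto([X[0],X[1],.036],y)
```

```text
rC px [321. 200.] cent [321.6 200. ] X [ 0.4242 -0.0682  0.031 ] cent [ 0.424  -0.0686] yaw -27.4 len 0.1411 drum rows 156 247 mid [ 0.4228 -0.068 ] w 55
shift cm [ 0.11 -0.02 11.41] turn [0.  0.1 0. ]
```

To row units: 11.4 cm is 0.19, 9 cm is 0.15.

Emit:
drive_tool(
  deltas=[
    [[0.0008, 0, 0.0833], [0, 0, 0], -1],
    [[0.0008, 0, 0.15], [0, 0, 0], -1],
    [[0.0008, 0, 0.19], [0, 0, 0], -1],
    [[0.0008, 0, 0.19], [0, 0, 0], -1],
    [[0.0008, 0, 0.19], [0, 0, 0], 1],
    [[0.0008, 0, 0.19], [0, 0, 0], 1],
    [[0.0008, 0, 0.19], [0, 0, 0], 1],
    [[0.0008, 0, 0.19], [0, 0, 0], 1],
  ],
  newtons=20,
)

```text
time: 15.25
tcp_pos: [0.4242, -0.0687, 0.0373]
eef_rot: [-3.141, -0.002, -0.48]
force: [-0.2, -0.3, -0.2]
gripper_width: 0.676
finger_force: 0.0
```

To row units: -11.5 cm is -0.1917, -8 cm is -0.1333.

Emit:
drive_tool(
  deltas=[
    [[0, 0, 0], [0, 0, 0], 1],
    [[0, 0, 0], [0, 0, 0], 1],
    [[0, 0, 0], [0, 0, 0], 1],
    [[0, 0, -0.0667], [0, 0, 0], 1],
    [[0, 0, -0.1333], [0, 0, 0], 1],
    [[0, 0, -0.1917], [0, 0, 0], 1],
    [[0, 0, -0.1917], [0, 0, 0], 1],
    [[0, 0, -0.1917], [0, 0, 0], 1],
  ],
)

```text
time: 16.05
tcp_pos: [0.4236, -0.0686, 0.1515]
eef_rot: [3.141, -0.001, -0.48]
force: [0.4, 0.0, -1.2]
gripper_width: 0.475
finger_force: 19.9
```

Run:
```python
from roll import *
heldend("gC",.068,.008)
tgt((.5673,-.0818),-27.6,0.0005,0,(.10,))
```

```text
gC top row 135 cols 301 335 pred axis col 321.3 offset -0.0025
z 0.1 shift [13.38 -5.5   4.74] turn [0.1 0.1 0.1]
```

To row units: 13.5 cm is 0.225, -5.5 cm is -0.0917.

Emit:
drive_tool(
  deltas=[
    [[0.075, -0.0333, 0], [0, 0, 0], 1],
    [[0.15, -0.0667, 0], [0, 0, 0], 1],
    [[0.225, -0.0917, 0], [0, 0, 0], 1],
    [[0.225, -0.0917, 0.0333], [0, 0, 0], 1],
    [[0.225, -0.0917, 0.0783], [0, 0, 0], 1],
    [[0.225, -0.0917, 0.0783], [0, 0, 0], 1],
    [[0.225, -0.0917, 0.0783], [0, 0, 0], 1],
    [[0.225, -0.0917, 0.0783], [0, 0, 0], 1],
  ],
)

```text
time: 16.9
tcp_pos: [0.5689, -0.0819, 0.1046]
eef_rot: [3.141, -0.0, -0.48]
force: [0.9, 0.3, -0.8]
gripper_width: 0.473
finger_force: 19.9
```

Run:
```python
from h import *
tgt((.5673,-.0818),-27.6,-.0015,0,(.08,.0595,))
```

```text
z 0.08 shift [0.   0.07 2.17] turn [ 0.  -0.   0.1]
z 0.0595 shift [0.   0.07 4.22] turn [ 0.  -0.   0.1]
```

To row units: 4.2 cm is 0.07, 3.2 cm is 0.0533.

Emit:
drive_tool(
  deltas=[
    [[0, 0.0017, 0.0367], [0, 0, 0], 1],
    [[0, 0.0017, 0.0367], [0, 0, 0], 1],
    [[0, 0.0017, 0.0533], [0, 0, 0], 1],
    [[0, 0.0017, 0.07], [0, 0, 0], 1],
    [[0, 0.0017, 0.07], [0, 0, 0], 1],
    [[0, 0.0017, 0.07], [0, 0, 0], 1],
  ],
)

```text
time: 17.5
tcp_pos: [0.5686, -0.0829, 0.0624]
eef_rot: [3.141, -0.0, -0.48]
force: [0.0, 0.6, 0.1]
gripper_width: 0.472
finger_force: 20.0
```

To row units: -9.2 cm is -0.1533, -5 cm is -0.0833.

Emit:
drive_tool(
  deltas=[
    [[0, 0, 0], [0, 0, 0], -0.2],
    [[0, 0, 0], [0, 0, 0], -0.4],
    [[0, 0, 0], [0, 0, 0], -0.4],
    [[0, 0, 0], [0, 0, 0], -0.4],
    [[0, 0, -0.0833], [0, 0, 0], -0.4],
    [[0, 0, -0.1533], [0, 0, 0], -1],
    [[0, 0, -0.1533], [0, 0, 0], -1],
    [[0, 0, -0.1533], [0, 0, 0], -1],
  ],
)

```text
time: 18.3
tcp_pos: [0.5688, -0.083, 0.1553]
eef_rot: [-3.141, -0.002, -0.48]
force: [-0.2, 0.3, -0.6]
gripper_width: 0.937
finger_force: 0.0
```

Run:
```python
from h import *
shot("wrist","dC")
goto([.4240,-.2580,.15],np.radians(-25.5))
```

```text
shift cm [-4.68 22.17  0.42] turn [ 0.  0. -2.]
```

To row units: 22.2 cm is 0.37, -4.7 cm is -0.0783, -2 degrees is -0.0222.

Emit:
drive_tool(
  deltas=[
    [[-0.0783, 0.37, 0.0067], [0, 0, -0.0222], -1],
    [[-0.0783, 0.37, 0.0067], [0, 0, -0.0222], -1],
    [[-0.0783, 0.37, 0.0067], [0, 0, -0.0222], -1],
    [[-0.0783, 0.37, 0.0067], [0, 0, -0.0222], -1],
    [[-0.0783, 0.37, 0.0067], [0, 0, -0.0222], -1],
    [[-0.0783, 0.37, 0.0067], [0, 0, -0.0222], -1],
    [[-0.0783, 0.37, 0.0067], [0, 0, -0.0222], -1],
    [[-0.0783, 0.37, 0.0067], [0, 0, -0.0222], -1],
  ],
)

```text
time: 19.15
tcp_pos: [0.4247, -0.2566, 0.1497]
eef_rot: [-3.141, 0.001, -0.443]
force: [-0.6, 1.4, -0.2]
gripper_width: 1.002
finger_force: 0.0
```

Run:
```python
from roll import *
C,p,X,y=roll("rD"); goto([X[0],X[1],.036],y)
```

```text
rD px [324.5 193.5] cent [324.1 191. ] X [ 0.4294 -0.2618  0.031 ] cent [ 0.4314 -0.2624] yaw -25.2 len 0.1436 drum rows 149 240 mid [ 0.4289 -0.261 ] w 56
shift cm [ 0.65  0.28 11.38] turn [-0.   0.1 -0.1]
```

To row units: 11.4 cm is 0.19, 9 cm is 0.15.

Emit:
drive_tool(
  deltas=[
    [[0.01, 0.0042, 0.0833], [0, 0, 0], -1],
    [[0.01, 0.0042, 0.15], [0, 0, 0], -1],
    [[0.01, 0.0042, 0.19], [0, 0, 0], -1],
    [[0.01, 0.0042, 0.19], [0, 0, 0], -1],
    [[0.01, 0.0042, 0.19], [0, 0, 0], 1],
    [[0.01, 0.0042, 0.19], [0, 0, 0], 1],
    [[0.01, 0.0042, 0.19], [0, 0, 0], 1],
    [[0.01, 0.0042, 0.19], [0, 0, 0], 1],
  ],
  newtons=20,
)

```text
time: 20.0
tcp_pos: [0.4288, -0.263, 0.037]
eef_rot: [3.141, -0.001, -0.445]
force: [0.2, 0.5, 0.5]
gripper_width: 0.676
finger_force: 0.0
```

To row units: -11.5 cm is -0.1917, -8 cm is -0.1333.

Emit:
drive_tool(
  deltas=[
    [[0, 0, 0], [0, 0, 0], 1],
    [[0, 0, 0], [0, 0, 0], 1],
    [[0, 0, 0], [0, 0, 0], 1],
    [[0, 0, -0.0667], [0, 0, 0], 1],
    [[0, 0, -0.1333], [0, 0, 0], 1],
    [[0, 0, -0.1917], [0, 0, 0], 1],
    [[0, 0, -0.1917], [0, 0, 0], 1],
    [[0, 0, -0.1917], [0, 0, 0], 1],
  ],
)

```text
time: 20.8
tcp_pos: [0.4282, -0.2631, 0.1515]
eef_rot: [3.141, -0.0, -0.445]
force: [-1.2, 0.5, -2.1]
gripper_width: 0.474
finger_force: 20.0
```

Run:
```python
from roll import *
heldend("gD",.068,.015)
tgt((.5599,-.2381),-15.7,-0.0005,0,(.10,))
```

```text
gD top row 131 cols 289 355 pred axis col 321.3 offset -0.0015
z 0.1 shift [10.94 -7.93  4.73] turn [ 0.   0.1 -9.8]
```

To row units: 11 cm is 0.1833, 8 cm is 0.1333, -9.8 degrees is -0.1089.

Emit:
drive_tool(
  deltas=[
    [[0.0667, -0.05, 0], [0, 0, -0.0556], 1],
    [[0.1333, -0.1, 0], [0, 0, -0.1089], 1],
    [[0.1833, -0.1317, 0], [0, 0, -0.1089], 1],
    [[0.1833, -0.1317, 0.0333], [0, 0, -0.1089], 1],
    [[0.1833, -0.1317, 0.0783], [0, 0, -0.1089], 1],
    [[0.1833, -0.1317, 0.0783], [0, 0, -0.1089], 1],
    [[0.1833, -0.1317, 0.0783], [0, 0, -0.1089], 1],
    [[0.1833, -0.1317, 0.0783], [0, 0, -0.1089], 1],
  ],
)

```text
time: 21.65
tcp_pos: [0.562, -0.2391, 0.1048]
eef_rot: [3.141, -0.0, -0.274]
force: [0.7, -0.2, -1.0]
gripper_width: 0.471
finger_force: 20.0
```

Run:
```python
from h import *
tgt((.5599,-.2381),-15.7,-.001,0,(.08,.0595,))
```

```text
z 0.08 shift [-0.13 -0.04  2.18] turn [ 0. -0. -0.]
z 0.0595 shift [-0.13 -0.04  4.23] turn [ 0. -0. -0.]
```

Releasing D, then rising to an overview pose to check all four.

To row units: 4.2 cm is 0.07, 3.2 cm is 0.0533.

Emit:
drive_tool(
  deltas=[
    [[-0.0017, 0, 0.0367], [0, 0, 0], 1],
    [[-0.0017, 0, 0.0367], [0, 0, 0], 1],
    [[-0.0017, 0, 0.0533], [0, 0, 0], 1],
    [[-0.0017, 0, 0.07], [0, 0, 0], 1],
    [[-0.0017, 0, 0.07], [0, 0, 0], 1],
    [[-0.0017, 0, 0.07], [0, 0, 0], 1],
  ],
)

```text
time: 22.25
tcp_pos: [0.5613, -0.2389, 0.0626]
eef_rot: [3.141, -0.001, -0.274]
force: [0.2, 0.5, -0.4]
gripper_width: 0.474
finger_force: 20.0
```

To row units: -9.2 cm is -0.1533, -5 cm is -0.0833.

Emit:
drive_tool(
  deltas=[
    [[0, 0, 0], [0, 0, 0], -0.2],
    [[0, 0, 0], [0, 0, 0], -0.4],
    [[0, 0, 0], [0, 0, 0], -0.4],
    [[0, 0, 0], [0, 0, 0], -0.4],
    [[0, 0, -0.0833], [0, 0, 0], -0.4],
    [[0, 0, -0.1533], [0, 0, 0], -1],
    [[0, 0, -0.1533], [0, 0, 0], -1],
    [[0, 0, -0.1533], [0, 0, 0], -1],
  ],
)

```text
time: 23.05
tcp_pos: [0.5612, -0.239, 0.1554]
eef_rot: [3.141, -0.002, -0.274]
force: [-0.6, 0.4, -1.0]
gripper_width: 0.934
finger_force: 0.0
```

To row units: -13 cm is -0.2167, -12 cm is -0.2, -15.7 degrees is -0.1744.

Emit:
drive_tool(
  deltas=[
    [[-0.0833, -0.2, -0.2167], [0, 0, -0.1744], -1],
    [[-0.0833, -0.2, -0.2167], [0, 0, -0.1744], -1],
    [[-0.0833, -0.2, -0.2167], [0, 0, -0.1744], -1],
    [[-0.0833, -0.2, -0.2167], [0, 0, -0.1744], -1],
    [[-0.0833, -0.2, -0.2167], [0, 0, -0.1744], -1],
    [[-0.0833, -0.2, -0.2167], [0, 0, -0.1744], -1],
    [[-0.0833, -0.2, -0.2167], [0, 0, -0.1744], -1],
  ],
)

```text
time: 23.75
tcp_pos: [0.5441, -0.1112, 0.282]
eef_rot: [-3.142, 0.004, -0.002]
force: [-0.9, -0.4, 0.8]
gripper_width: 0.999
finger_force: 0.0
```

Run:
```python
from h import *
C,im=shot("wrist","f1"); print(r.observe()["tcp_pos"],r.observe()["eef_rot"])
S={"A":(.5687,.2440),"B":(.5706,.0922),"C":(.5673,-.0818),"D":(.5599,-.2381)}
t=[]
for k,(n) in (("A","dA"),("B","dB"),("C","dC"),("D","f1")):
    c,i=load(n); x,y=proj(c,[*S[k],.06])[0].astype(int); x=np.clip(x,80,560);y=np.clip(y,70,330)
    t.append(cv2.resize(i[y-70:y+70,x-80:x+80,::-1],(400,300) if 1 else None,interpolation=cv2.INTER_CUBIC))
cv2.imwrite("pics/fin.png",np.vstack([np.hstack(t[:2]),np.hstack(t[2:])]))
i=r.snapshot("side"); cv2.imwrite("pics/sidef.png",cv2.resize(i[120:340,230:420,::-1],None,fx=2.7,fy=2.7,interpolation=cv2.INTER_CUBIC))
```

```text
[ 0.54411502 -0.11122619  0.28203263] [-3.14133800e+00  4.30672300e-03 -2.29088131e-03]
```

View pics/fin.png

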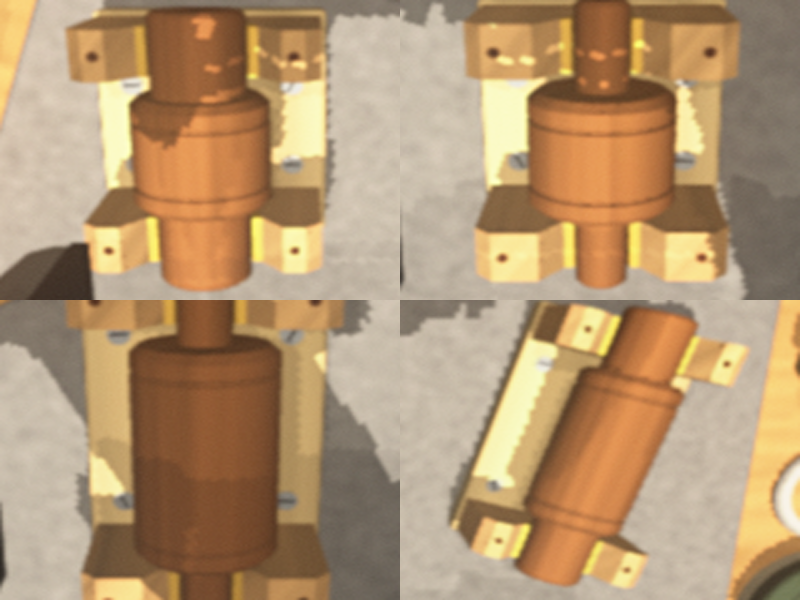

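View pics/sidef.png

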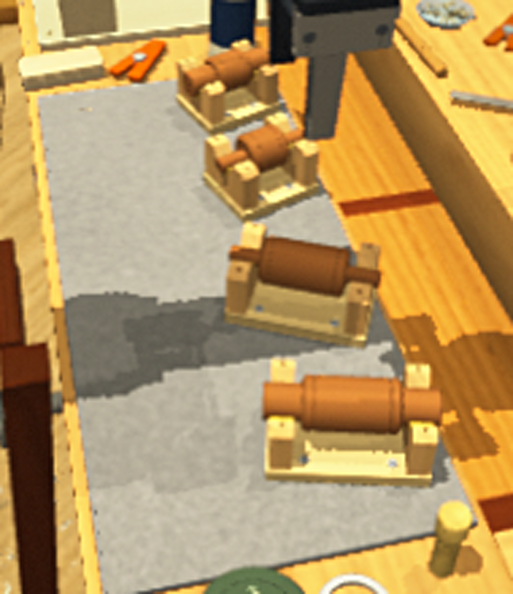

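All four rollers lie in their own stands, with journals down in the seats and drums between the uprights. The bench dog (450,530) is standing, and so is the bottle (232,25).

```bash
python3 -c "
from station import r
print(r.sign_off())"
```

```text
the job is handed in; nothing more can be done
None
```

All four rollers were laid in their matching bearing stands and the job was handed in at about 24 s; the final pictures show them seated and the glue bottle and bench dog still standing, though I did not measure seating heights after release.

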